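# Sort the mixed-up press nests back into their job trays

### The arm

A 6-joint arm with a two-finger parallel gripper is mounted at the origin on the work surface. World frame = base frame: x ahead of the robot, y to its left, z up, the work surface at z = 0. Lengths are in m, angles in degrees, forces in N, time in s.
With the tool pointing down it reaches from about 0.35 to 0.875 m from the base axis. Payload 4.2 kg.
Tool frame: the origin (TCP) lies on the front face of the gripper's body, between the roots of the fingers; the fingertips stand 70 mm ahead of it and the grasp point (between the pads) lies 51 mm ahead of it (r.nose_length is the distance from the TCP to the fingertips, in m); z points along the fingers, y is the direction in which the jaws open and shut (so a half turn about z gives the same grasp; the last joint's range is limited). The gripper opens to 87 mm and grips with 3 to 60 N. Pads are 19 mm wide; open, the fingers measure 117 mm over their backs; the gripper's body (75 mm by 190 mm) begins 51 mm behind the grasp point.
Start: joints at [79.217, 22.042, 0.453, 0, -68.411, -14.817], TCP at [0.27, 0.564, 0.292] pointing down, gripper open.
Joint ranges: [-179.83, 179.83], [-69.29, 118.12], [-61.27, 80.66], [-181.25, 117.63], [-171.15, -9.14], [-177.46, 177.46]. Speed limits (degrees/s): [159.86, 159.86, 180, 180, 180, 180].

### API

Orientations are given as a 3x3 rotation matrix whose columns are the frame's x, y, z axes.
In Python, from station import telemetry, capture, order, r gives the robot as it stands.
- The arm moves only by the tool drive_tool, never from a script. Its argument "series" is a list of rows, each a list of 4 numbers: the shift along the tool's x, y, z as a fraction of full scale, then the turn about the tool's z as a fraction of full scale. In form: [[dx, dy, dz, turn], ...]. A call has 1 to 10 rows; each row is the pose to reach, as a shift and turn from the pose commanded when the call began, along the tool's axes at that moment; what a row does not reach only later rows make up. Full scale, the value 1, is 0.12 m for a shift and 2 rad for a turn. A row lasts 1/8 s, in which the tool goes at most 62.5 mm and 10.7 degrees, less where a joint would pass 70% of its speed; a pose out of reach is approached as far as the arm can. A call with a number of a shift or a turn outside -1 to 1 is refused whole. A call with a gripper value outside its range is refused whole. "fingers" is the finger opening in mm, from 0 to 87, set as the call begins (left out, the last holds). The fingers move at their own pace and stop on an object; the grip force is fixed at half the most. Time passes only in rows, so rows that repeat a pose let the fingers close. It gives the time, the measured TCP pose, the force and the opening at its end, in the units of the state.
- telemetry.sense(): the state, without advancing time (a new reading comes with each control period).
- capture(name): name is "scene" or "top" or "wrist"; returns a dict with "color" (480x640x3 uint8, blue, green, red), "fx", "fy", "cx", "cy" (pixels), "k1" (the pictures are not rectified: a ray, as slopes to the right and down, at radius r is drawn at 1 + k1 r^2 times it, then the intrinsics apply), "eye" and "attitude" of the camera in the world; the wrist camera has in their place "mount" (4x4, takes a point from camera to tool coordinates, whose origin is the TCP and whose axes are the flange's). Camera axes: x right, y up, looking along -z (the intrinsics and any distortion apply to the point x, -y, -z); pixel columns grow to the right and rows downward; lengths in m; the calibration is good to about 2 mm. A picture is of the moment at which its call begins: read the wrist's pose just before it. There is no depth.
- order.finish_job(): hands the job in, once; it reports no verdict.
The state is a dict: "time_s": time; "joints": joint angles; "joint_velocities": joint speeds; "effort": joint torques, N m; "tcp_pos": TCP position; "ee_rot": TCP orientation; "wrist_force": force on the tool from outside, world axes, zero at the start; "moment": the same for the moment, N m; "gripper_width": opening from 0.0 (shut) to 1.0 (fully open).
Only numpy, scipy, OpenCV 4.12 (cv2) and the standard library are available. Lean on these libraries where they do the work, as an engineer would, in place of code of your own. Each camera call takes 0.05 s, during which the arm holds its last target. There are 200 camera calls.

### The job

The three press nests were put back into the wrong job trays after the last run. Change them round so that each stands flat in the nest bay of the tray whose couplers fit its locating pin (thin pin with the small couplers, middle with the medium, thick with the large), parking one on the empty rubber mat on the way. Keep the nests upright, set them down rather than dropping them, and leave the bowl of sleeves and the oil bottle alone.

Things in the scene. Friction and masses are not known exactly. Their poses are not given: they have to be found in the camera images.
- nest_small: Loose press nest with the thin pin: a black round steel foot 58 mm in diameter and 14 mm high with an upright bright steel locating pin 12 mm in diameter and 50 mm high in its middle (64 mm over all), about 0.33 kg. Origin: centre of the underside of the foot; z up along the pin. Round, so its yaw means nothing. Take it by the pin.
- nest_medium: Loose press nest with the middle pin: a black round steel foot 58 mm in diameter and 14 mm high with an upright bright steel locating pin 20 mm in diameter and 45 mm high in its middle (59 mm over all), about 0.4 kg. Origin: centre of the underside of the foot; z up along the pin. Round, so its yaw means nothing. Take it by the pin.
- nest_large: Loose press nest with the thick pin: a black round steel foot 58 mm in diameter and 14 mm high with an upright bright steel locating pin 34 mm in diameter and 40 mm high in its middle (54 mm over all), about 0.57 kg. Origin: centre of the underside of the foot; z up along the pin. Round, so its yaw means nothing. Take it by the pin.
- tray_small: Fixed white tray, 184 x 94 mm, walls 4 mm thick, 16 mm high: at -x the open nest bay (86 x 86 mm inside), from x = +43 mm on a yellow foam block, top at 25 mm, holding 14 small fixed couplers (4 x 4 holes, two empty), 18 mm outside, bore 13 mm, tops at 40 mm. Origin: bay centre at table height; bay floor 3 mm above it; x to the foam, away from the robot within 0.25 rad; z up.
- tray_medium: Fixed white tray, 184 x 94 mm, walls 4 mm thick, 16 mm high: at -x the open nest bay (86 x 86 mm inside), from x = +43 mm on a yellow foam block, top at 25 mm, holding 8 medium fixed couplers (3 x 3 holes, one empty), 26 mm outside, bore 21 mm, tops at 42 mm. Origin: bay centre at table height; bay floor 3 mm above it; x to the foam, away from the robot within 0.25 rad; z up.
- tray_large: Fixed white tray, 184 x 94 mm, walls 4 mm thick, 16 mm high: at -x the open nest bay (86 x 86 mm inside), from x = +43 mm on a yellow foam block, top at 25 mm, holding 4 large fixed couplers (2 x 2), 40 mm outside, bore 35 mm, tops at 44 mm. Origin: bay centre at table height; bay floor 3 mm above it; x to the foam, away from the robot within 0.25 rad; z up.
- mat: Fixed black ribbed rubber mat, 120 x 120 mm, 4 mm thick, empty at the start: the free spot for setting a nest down on the way. Origin: centre of its underside, on the table; z up.
- bowl: Bystander: white ceramic bowl of bright sleeves, 124 mm across, 45 mm high, loose, outside the row of trays on one side. Origin: centre of its underside.
- oil_bottle: Bystander: small grey bottle with a black cap, 52 mm in diameter, 130 mm high, upright and loose, outside the row of trays on the other side. Origin: centre of its underside.
There are look-alikes about, which are no part of the job. What is shaped like the nest_medium but blue or orange is not meant.

How it is judged:
By the outcome, as a careful person would: the job done as asked, in the order asked, and still so for the second after the job is handed in, with the robot touching nothing.
It also fails if it takes over 125 s, if anything falls off the work surface, if the arm or the gripper's body presses on something with over 40 N, if the wrist force passes 120 N, or if a joint passes its speed limit or range.

## Working session

There is one attempt and no reset: what is moved stays moved. The work goes in short steps, Python scripts to look and compute and a tool call to move; the robot and the scene stay as the last step left them, time stands still between calls to the robot, and variables do not carry over. Pictures are saved under pics/ and viewed, about 12 in all and at most 16, crops included, and the job is handed in when it is done.

Besides the shell and the picture viewer there is one more tool, called after "Request:" in YAML: its name, and indented under it one key for each argument. drive_tool: Moves the arm, as the interface text tells. Shift numbers are shares of 0.12 m and turn numbers shares of 2 rad, none past 1 either way. Its arguments: {"type":"object","properties":{"series":{"type":"array","items":{"type":"array","items":{"type":"number","minimum":-1,"maximum":1}}},"fingers":{"type":"number"}},"required":["series"]}

```bash
ls; mkdir -p pics
python3 - <<'E'
from station import telemetry, capture, order, r
import cv2
s=telemetry.sense();print(s)
for n in("scene","top"):
    c=capture(n);cv2.imwrite(f"pics/{n}0.png",c["color"]);print(n,{k:v for k,v in c.items() if k!="color"})
E
```

```text
pics
{'time_s': 0.0, 'joints': array([ 7.92170651e+01,  2.20907942e+01,  3.81739552e-01, -2.85870964e-02,
       -6.84132425e+01, -1.48160035e+01]), 'joint_velocities': array([ 0.05790215,  0.01585888,  0.07658744, -0.07025368,  0.03114226,
       -0.00658447]), 'effort': array([ 4.21831930e-05, -3.90659916e+01,  1.87403762e+01,  4.21990067e+00,
        1.09803447e-02, -1.93638907e-04]), 'tcp_pos': array([0.26983347, 0.56325621, 0.29117354]), 'ee_rot': array([[ 9.01761032e-01, -4.32234091e-01, -8.55082417e-04],
       [-4.32234926e-01, -9.01758798e-01, -2.00995589e-03],
       [ 9.76933642e-05,  2.18209638e-03, -9.99997614e-01]]), 'wrist_force': array([ 0.74093546,  0.3998921 , -0.28106932]), 'moment': array([ 0.01029967, -0.05314735, -0.03164762]), 'gripper_width': 1.001860789762708}
scene {'fx': 568.1082712735016, 'fy': 568.1082712735016, 'cx': 310.89000902806555, 'cy': 240.88786172966587, 'k1': -0.15789489754361546, 'eye': array([ 1.57148698, -0.15229375,  0.80855346]), 'attitude': array([[ 0.13771684, -0.58517096,  0.79913016],
       [ 0.99047091,  0.08234652, -0.11039219],
       [-0.00120728,  0.80671804,  0.59093531]])}
top {'fx': 468.0388737525278, 'fy': 468.0388737525278, 'cx': 315.37007773569877, 'cy': 232.964486648763, 'k1': -0.1268675829172447, 'eye': array([0.35932576, 0.00424531, 1.00608427]), 'attitude': array([[-0.01082103,  0.98354301, -0.18034981],
       [-0.99983383, -0.00799632,  0.01638211],
       [ 0.01467038,  0.18049711,  0.9834661 ]])}
```

View pics/top0.png

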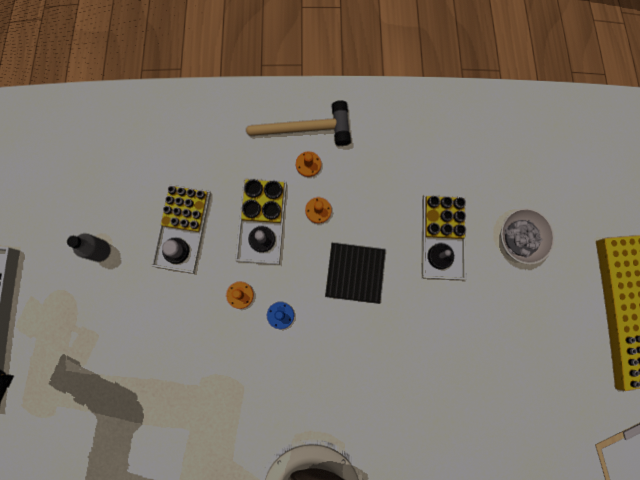

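View pics/scene0.png

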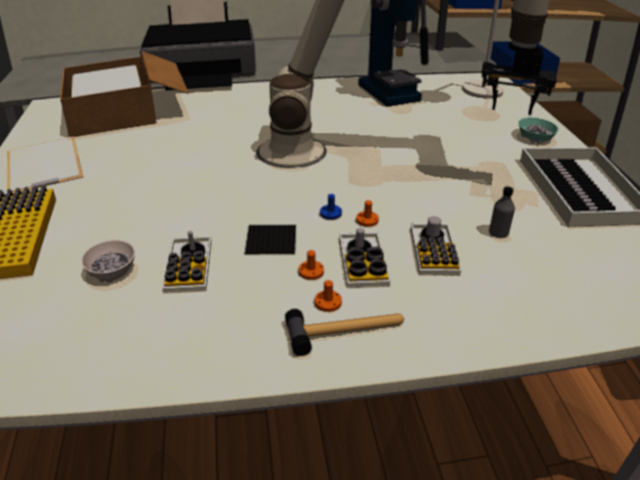

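The row in the top view has the small tray at about (180,230) holding the thick-pin nest, the large tray at (262,222) holding the middle one, and the medium tray at (443,237) holding the thin one. The mat is at (356,272). The pin-shaped orange parts at (309,164), (319,210) and (239,295) and the blue one at (280,316) are look-alikes. The bowl is at (526,238) and the bottle at (90,247). Next I'll make one enlarged crop to confirm the nests, along with a coarse measurement.

```bash
cat > h.py <<'E'
import numpy as np, cv2
from station import telemetry, capture, order, r
def cam(c, s=None):
    if "eye" in c: return np.array(c["eye"]), np.array(c["attitude"])
    M=np.array(c["mount"]); R=np.array(s["ee_rot"]); return R@M[:3,3]+s["tcp_pos"], R@M[:3,:3]
def ray(c,uv,s=None):
    e,A=cam(c,s)
    K=np.array([[c["fx"],0,c["cx"]],[0,c["fy"],c["cy"]],[0,0,1.]])
    p=cv2.undistortPoints(np.float64(uv).reshape(-1,1,2),K,np.array([c["k1"],0,0,0.])).reshape(-1,2)
    d=np.c_[p[:,0],-p[:,1],-np.ones(len(p))]@A.T
    return e,d
def onplane(c,uv,z,s=None):
    e,d=ray(c,uv,s); return e+d*((z-e[2])/d[:,2])[:,None]
def proj(c,P,s=None):
    e,A=cam(c,s); q=(np.atleast_2d(P)-e)@A; a=np.c_[q[:,0],-q[:,1]]/-q[:,2:]
    a=a*(1+c["k1"]*(a**2).sum(1,keepdims=True)); return a*c["fx"]+[c["cx"],c["cy"]]
def blobs(m,lo):
    cs,_=cv2.findContours(m.astype(np.uint8),cv2.RETR_EXTERNAL,cv2.CHAIN_APPROX_NONE)
    return [x for x in cs if cv2.contourArea(x)>lo]
E
python3 - <<'E'
from h import *
c=capture("top");im=c["color"];hsv=cv2.cvtColor(im,cv2.COLOR_BGR2HSV)
crop=im[170:290,145:475];cv2.imwrite("pics/crop1.png",cv2.resize(crop,None,fx=2.4,fy=2.4,interpolation=cv2.INTER_CUBIC))
y=cv2.inRange(hsv,(20,120,60),(35,255,255)); y=cv2.morphologyEx(y,cv2.MORPH_CLOSE,np.ones((13,13)))
y[:,590:]=0
y[:150]=0
for b in blobs(y,300):
    P=onplane(c,b.reshape(-1,2),0.025)[:,:2].astype(np.float32)
    print("foam",cv2.boundingRect(b),cv2.minAreaRect(P))
k=(im.max(2)<60).astype(np.uint8)
for b in blobs(k,150):
    x,yy,w,h=cv2.boundingRect(b)
    if yy<150 or yy>310:continue
    P=onplane(c,b.reshape(-1,2),0.017)[:,:2].astype(np.float32)
    print("dark",(x,yy,w,h),cv2.minAreaRect(P))
E
```

```text
foam (426, 196, 39, 43) ((0.5724663138389587, -0.2949526309967041), (0.08499320596456528, 0.09160470962524414), 86.71289825439453)
foam (161, 187, 46, 45) ((0.5963579416275024, 0.2729327380657196), (0.08640146255493164, 0.09066897630691528), 80.10938262939453)
foam (241, 179, 43, 44) ((0.611417829990387, 0.10166734457015991), (0.08487961441278458, 0.09138920158147812), 84.96478271484375)
dark (0, 249, 19, 154) ((0.34107697010040283, 0.6694861054420471), (0.3373661935329437, 0.03847362473607063), 1.3567856550216675)
dark (428, 243, 26, 26) ((0.4890028238296509, -0.28197622299194336), (0.05523516982793808, 0.054901231080293655), 87.0540542602539)
dark (325, 243, 60, 61) ((0.4547061026096344, -0.0959838256239891), (0.1164935901761055, 0.11623230576515198), 82.20948028564453)
dark (163, 238, 27, 26) ((0.50327467918396, 0.28562575578689575), (0.051337920129299164, 0.05448854714632034), 63.63229751586914)
dark (67, 234, 44, 28) ((0.515023946762085, 0.48692259192466736), (0.1037871316075325, 0.05083402246236801), 68.41097259521484)
dark (249, 226, 26, 26) ((0.5296425223350525, 0.10347034782
[... 165 characters left out ...]
024958977475762367), 85.55432891845703)
dark (262, 201, 19, 19) ((0.5924051403999329, 0.08301638066768646), (0.03987912833690643, 0.037808410823345184), 26.422359466552734)
dark (243, 200, 18, 18) ((0.5959053039550781, 0.12591470777988434), (0.038159918040037155, 0.03708121180534363), 0.6922144293785095)
dark (427, 196, 25, 13) ((0.6080984473228455, -0.28574442863464355), (0.05406641215085983, 0.025673342868685722), 85.67762756347656)
dark (264, 181, 19, 18) ((0.6376891732215881, 0.07999548316001892), (0.03998842462897301, 0.03752375394105911), 44.1341552734375)
dark (245, 180, 18, 18) ((0.6409386396408081, 0.12225249409675598), (0.03887735679745674, 0.03738412633538246), 0.7109866738319397)
```

View pics/crop1.png

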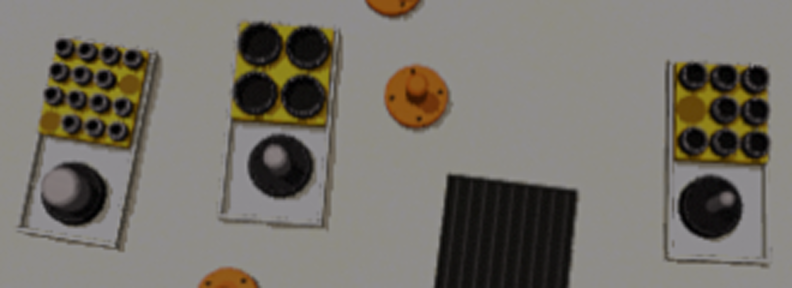

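The crop confirms it. The steel pins on black feet are: thick at about (174,249), middle at (264,237) and thin at (444,254), and the orange and blue ones are excluded. The coarse foam rectangles measure 85 x 91 mm and the feet about 55 mm, which fits the given sizes.

The order will be:
1. middle → mat
2. thick → large tray
3. thin → small tray
4. middle → medium tray

First I'll turn the tool square to the world and move in.

Request:
drive_tool:
  series:
    - [0.4,0.35,0,-0.08]
    - [0.8,0.7,0,-0.16]
    - [0.96,0.83,0,-0.2235]
    - [0.96,0.83,0,-0.2235]
    - [0.96,0.83,0,-0.2235]
  fingers: 87

```text
time_s: 0.78
tcp_pos: [0.3308, 0.4246, 0.2922]
ee_rot: [[1.0, -0.001, 0.0], [-0.001, -1.0, 0.0], [0.0, -0.0, -1.0]]
wrist_force: [1.0, -0.2, 0.9]
gripper_width: 1.002
```

Request:
drive_tool:
  series:
    - [0.33,0.33,0,0]
    - [0.67,0.67,0,0]
    - [1,1,0,0]
    - [1,1,0,0]
    - [1,1,0,0]

```text
time_s: 1.4
tcp_pos: [0.4508, 0.305, 0.2918]
ee_rot: [[1.0, 0.0, -0.0], [0.0, -1.0, -0.0], [-0.0, 0.0, -1.0]]
wrist_force: [-0.5, -0.2, -0.7]
gripper_width: 1.001
```

Run:
```python
from h import *
s=telemetry.sense();c=capture("wrist");cv2.imwrite("pics/w1.png",c["color"]);print({k:v for k,v in c.items() if k!="color"})
print(s["tcp_pos"])
for n,p in dict(trS=(.5097,.288,.016),trL=(.5237,.1094,.016),nL=(.503,.286,.017),nM=(.53,.1035,.017)).items(): print(n,proj(c,p,s))
```

```text
{'fx': 391.8257094996446, 'fy': 391.8257094996446, 'cx': 317.23842308301033, 'cy': 248.5922373438844, 'k1': -0.06667536577740739, 'mount': array([[ 4.86754216e-05,  9.60271735e-01,  2.79066645e-01,
         7.58249526e-02],
       [ 9.99999862e-01, -1.92858110e-04,  4.89204926e-04,
        -6.25477615e-04],
       [ 5.23589929e-04,  2.79066582e-01, -9.60271612e-01,
        -9.25388180e-02],
       [ 0.00000000e+00,  0.00000000e+00,  0.00000000e+00,
         1.00000000e+00]])}
[0.45083166 0.3049501  0.29182458]
trS [[336.5291503  154.27356728]]
trL [[528.67414823 140.87343549]]
nL [[338.66266349 161.75507247]]
nM [[536.19528848 134.05156729]]
```

View pics/w1.png

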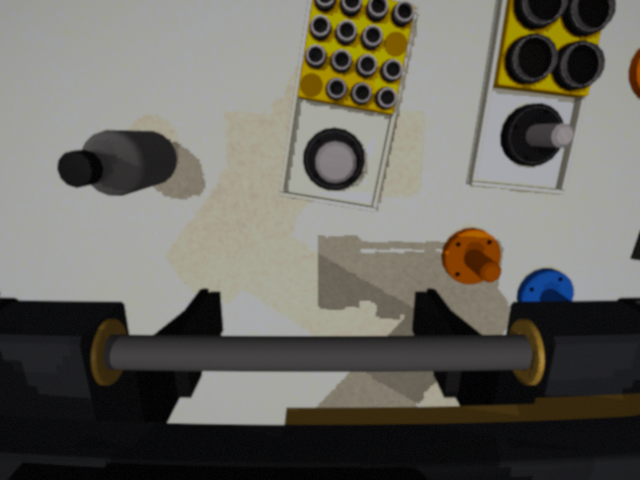

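The wrist view shows the thick nest's foot at (334,159) and the middle nest's foot at (532,134), and both coarse estimates project onto them. The front rim corners of the small tray are at (284,192) and (378,208), and those of the large tray at (472,185) and (563,191).

```bash
cat >> h.py <<'E'
def feet(c,s,z=.017):
    "black round feet seen by the wrist camera: world centre, diameter"
    im=c["color"]; k=((im.max(2)<70)).astype(np.uint8); k[285:]=0
    for b in blobs(k,300):
        P=onplane(c,b.reshape(-1,2),z,s)[:,:2]
        (x,y),(w,h),_=cv2.minAreaRect(P.astype(np.float32))
        if .045<w<.075 and .045<h<.075: print("foot",cv2.boundingRect(b),np.round([x,y,w,h],4))
def bay(c,s,l,rr,z=.016):
    "bay centre from the two outer rim corners nearest the robot"
    P=onplane(c,[l,rr],z,s)[:,:2]; v=P[0]-P[1]; L=np.linalg.norm(v); v/=L; x=np.array([v[1],-v[0]])
    print("width",round(L,4),"yaw",np.degrees(np.arctan2(x[1],x[0])).round(1),"bay",(P.mean(0)+.047*x).round(4))
E
python3 - <<'E'
from h import *
s=telemetry.sense();c=capture("wrist")
feet(c,s); bay(c,s,(284,192),(378,208)); bay(c,s,(472,185),(563,191))
E
```

```text
foot (304, 128, 61, 61) [0.5056 0.2906 0.0542 0.0553]
foot (501, 104, 62, 62) [0.5291 0.1089 0.0568 0.0551]
width 0.0905 yaw -9.6 bay [0.5134 0.2849]
width 0.0911 yaw -2.9 bay [0.5267 0.1117]
```

Request:
drive_tool:
  series:
    - [0.2,0.33,0,0]
    - [0.4,0.67,0,0]
    - [0.6,1,0,0]
    - [0.6,1,0,0]
    - [0.6,1,0,0]

```text
time_s: 2.12
tcp_pos: [0.5225, 0.1851, 0.2922]
ee_rot: [[1.0, 0.001, -0.0], [0.001, -1.0, 0.0], [-0.0, -0.0, -1.0]]
wrist_force: [0.6, 0.6, 0.9]
gripper_width: 1.003
```

Run:
```python
from h import *
s=telemetry.sense();c=capture("wrist");cv2.imwrite("pics/w2.png",c["color"])
feet(c,s);print(s["tcp_pos"])
```

```text
foot (183, 205, 58, 57) [0.5095 0.2852 0.0551 0.0496]
foot (373, 181, 59, 58) [0.5304 0.1052 0.056  0.0543]
[0.52252011 0.18514527 0.2922181 ]
```

View pics/w2.png

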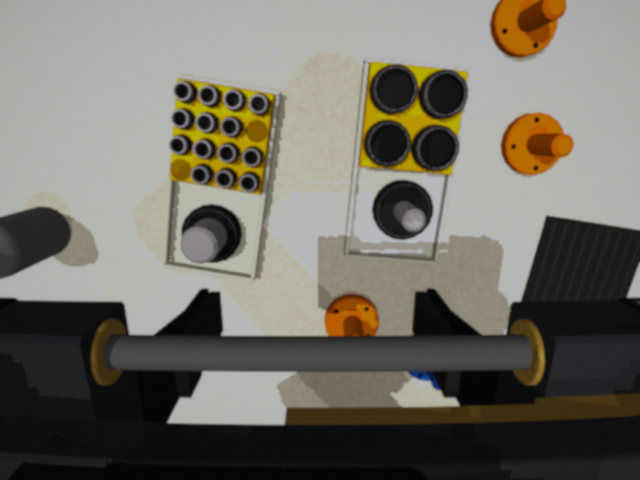

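The nest feet are at (402,210) and (211,233), so the middle nest's foot is at (0.530, 0.106). I'll go over it and down.

Request:
drive_tool:
  series:
    - [0.03,0.33,0,0]
    - [0.063,0.66,0,0]
    - [0.063,0.66,0.25,0]
    - [0.063,0.66,0.5,0]
    - [0.063,0.66,0.75,0]
    - [0.063,0.66,1,0]
    - [0.063,0.66,1,0]

```text
time_s: 3.05
tcp_pos: [0.529, 0.1057, 0.1703]
ee_rot: [[1.0, 0.002, -0.005], [0.002, -1.0, -0.002], [-0.005, 0.002, -1.0]]
wrist_force: [0.1, 0.3, 0.2]
gripper_width: 0.998
```

Request:
drive_tool:
  series:
    - [0,0,0.15,0]
    - [0,0,0.3,0]
    - [0,0,0.42,0]
    - [0,0,0.54,0]
    - [0,0,0.635,0]
    - [0,0,0.635,0]
    - [0,0,0.635,0]

```text
time_s: 3.92
tcp_pos: [0.5308, 0.105, 0.0963]
ee_rot: [[1.0, 0.0, 0.001], [0.0, -1.0, 0.0], [0.001, -0.0, -1.0]]
wrist_force: [0.1, -0.3, 0.7]
gripper_width: 1.0
```

Request:
drive_tool:
  series:
    - [0,0,0,0]
    - [0,0,0,0]
    - [0,0,0,0]
    - [0,0,0,0]
    - [0,0,0,0]
    - [0,0,0,0]
    - [0,0,0,0]
    - [0,0,0,0]
  fingers: 0

```text
time_s: 4.92
tcp_pos: [0.5304, 0.1046, 0.096]
ee_rot: [[1.0, 0.0, -0.001], [0.0, -1.0, -0.001], [-0.001, 0.001, -1.0]]
wrist_force: [0.3, -2.0, 0.3]
gripper_width: 0.218
```

Opening about 19 mm matches the 20 mm pin. Lifting.

Request:
drive_tool:
  series:
    - [0,0,-0.05,0]
    - [0,0,-0.1,0]
    - [0,0,-0.2,0]
    - [0,0,-0.3,0]
    - [0,0,-0.4,0]
    - [0,0,-0.5,0]
    - [0,0,-0.6,0]
    - [0,0,-0.7,0]
    - [0,0,-0.7,0]
    - [0,0,-0.7,0]

```text
time_s: 6.18
tcp_pos: [0.5301, 0.1048, 0.1797]
ee_rot: [[1.0, -0.0, -0.001], [-0.0, -1.0, -0.0], [-0.001, 0.0, -1.0]]
wrist_force: [-0.3, -0.8, -4.3]
gripper_width: 0.218
```

Run:
```python
from h import *
s=telemetry.sense();print(s["tcp_pos"],s["gripper_width"]*87,s["wrist_force"])
c=capture("top");im=c["color"]
k=(im.max(2)<60).astype(np.uint8)
for b in blobs(k,1500):
    x,y,w,h=cv2.boundingRect(b)
    if 300<x<400:
        P=onplane(c,b.reshape(-1,2),.004)[:,:2].astype(np.float32);print("mat",(x,y,w,h),cv2.minAreaRect(P))
```

```text
[0.53014151 0.10478227 0.17970195] 18.98452489283798 [-0.32602109 -0.82339728 -4.3297268 ]
mat (325, 243, 60, 60) ((0.4561719298362732, -0.09691315144300461), (0.11813254654407501, 0.11761699616909027), 82.37159729003906)
```

Request:
drive_tool:
  series:
    - [-0.04,0.1,0,0]
    - [-0.1,0.28,0,0]
    - [-0.17,0.46,0,0]
    - [-0.24,0.65,0,0]
    - [-0.31,0.84,0,0]

```text
time_s: 6.85
tcp_pos: [0.4924, 0.0021, 0.1802]
ee_rot: [[1.0, -0.001, 0.0], [-0.001, -1.0, -0.0], [0.0, 0.0, -1.0]]
wrist_force: [0.2, -0.6, -3.8]
gripper_width: 0.218
```

Request:
drive_tool:
  series:
    - [-0.07,0.2,0,0]
    - [-0.14,0.4,0,0]
    - [-0.2,0.58,0,0]
    - [-0.26,0.73,0,0]
    - [-0.31,0.84,0,0]
    - [-0.31,0.84,0,0]
    - [-0.31,0.84,0,0]

```text
time_s: 7.72
tcp_pos: [0.4564, -0.0966, 0.1802]
ee_rot: [[1.0, 0.0, 0.001], [0.0, -1.0, 0.0], [0.001, -0.0, -1.0]]
wrist_force: [-0.3, -0.2, -4.1]
gripper_width: 0.219
```

Request:
drive_tool:
  series:
    - [0,0,0.15,0]
    - [0,0,0.3,0]
    - [0,0,0.42,0]
    - [0,0,0.52,0]
    - [0,0,0.58,0]
    - [0,0,0.62,0]
    - [0,0,0.65,0]
    - [0,0,0.65,0]
    - [0,0,0.65,0]

```text
time_s: 8.85
tcp_pos: [0.4564, -0.0968, 0.1023]
ee_rot: [[1.0, 0.0, 0.001], [0.0, -1.0, 0.0], [0.001, -0.0, -1.0]]
wrist_force: [0.3, -0.4, -3.8]
gripper_width: 0.219
```

Request:
drive_tool:
  series:
    - [0,0,0.01,0]
    - [0,0,0.02,0]
    - [0,0,0.03,0]
    - [0,0,0.035,0]
    - [0,0,0.035,0]

```text
time_s: 9.48
tcp_pos: [0.4561, -0.0967, 0.0978]
ee_rot: [[1.0, 0.0, -0.0], [0.0, -1.0, -0.0], [-0.0, 0.0, -1.0]]
wrist_force: [0.9, 0.0, -4.6]
gripper_width: 0.221
```

Request:
drive_tool:
  series:
    - [0,0,0.005,0]
    - [0,0,0.01,0]
    - [0,0,0.01,0]

```text
time_s: 9.85
tcp_pos: [0.4562, -0.0967, 0.097]
ee_rot: [[1.0, 0.0, 0.0], [0.0, -1.0, -0.0], [0.0, 0.0, -1.0]]
wrist_force: [-1.2, 0.3, 0.4]
gripper_width: 0.221
```

Contact: the force went to zero at z = 0.097, as predicted. Release and rise.

Request:
drive_tool:
  series:
    - [0,0,0,0]
    - [0,0,0,0]
    - [0,0,0,0]
    - [0,0,0,0]
    - [0,0,-0.1,0]
    - [0,0,-0.3,0]
    - [0,0,-0.5,0]
    - [0,0,-0.75,0]
    - [0,0,-1,0]
    - [0,0,-1,0]
  fingers: 87

```text
time_s: 11.1
tcp_pos: [0.4575, -0.0967, 0.2198]
ee_rot: [[1.0, 0.001, 0.007], [0.001, -1.0, 0.0], [0.007, -0.0, -1.0]]
wrist_force: [0.2, 0.3, -1.5]
gripper_width: 1.001
```

Request:
drive_tool:
  series:
    - [0,-0.3,-0.1,0]
    - [0,-0.6,-0.2,0]
    - [0,-1,-0.3,0]

```text
time_s: 11.48
tcp_pos: [0.4555, 0.0239, 0.2526]
ee_rot: [[1.0, -0.001, -0.001], [-0.001, -1.0, -0.0], [-0.001, 0.0, -1.0]]
wrist_force: [1.3, 0.3, 0.1]
gripper_width: 0.997
```

Request:
drive_tool:
  series:
    - [0,-0.33,0,0]
    - [0,-0.67,0,0]
    - [0,-1,0,0]

```text
time_s: 11.85
tcp_pos: [0.4555, 0.1444, 0.2522]
ee_rot: [[1.0, 0.0, -0.001], [0.0, -1.0, -0.0], [-0.001, 0.0, -1.0]]
wrist_force: [1.1, -0.0, 0.3]
gripper_width: 0.998
```

Request:
drive_tool:
  series:
    - [0,-0.33,0,0]
    - [0,-0.67,0,0]
    - [0,-1,0,0]
    - [0,-1,0,0]
    - [0,-1,0,0]

```text
time_s: 12.48
tcp_pos: [0.4556, 0.2627, 0.252]
ee_rot: [[1.0, 0.0, -0.002], [0.0, -1.0, -0.001], [-0.002, 0.001, -1.0]]
wrist_force: [-0.2, -0.0, -0.3]
gripper_width: 1.0
```

Run:
```python
from h import *
s=telemetry.sense();c=capture("wrist");cv2.imwrite("pics/w3.png",c["color"])
feet(c,s);print(s["tcp_pos"])
```

```text
foot (251, 133, 68, 69) [0.5053 0.2901 0.0554 0.0553]
[0.4555629  0.26270891 0.25197788]
```

View pics/w3.png

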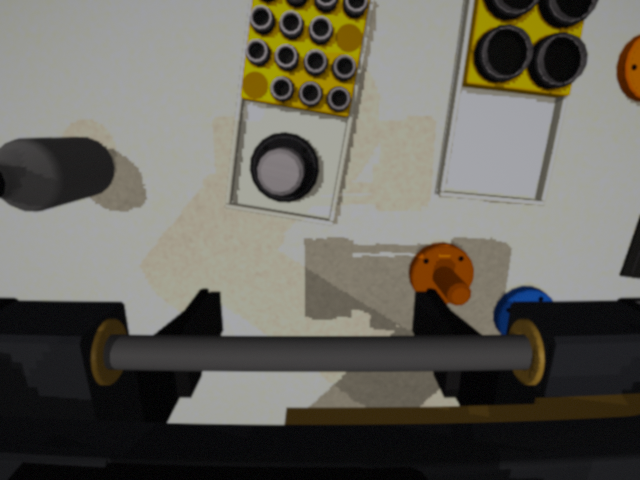

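The thick nest's foot is at (284,168), the large bay is empty, and its near rim corners are at (439,193) and (543,203). Those of the small tray are at (229,207) and (333,221).

Request:
drive_tool:
  series:
    - [0.2,-0.11,0,0]
    - [0.416,-0.2275,0,0]
    - [0.416,-0.2275,0.2,0]
    - [0.416,-0.2275,0.4,0]
    - [0.416,-0.2275,0.6,0]
    - [0.416,-0.2275,0.6,0]
    - [0.416,-0.2275,0.6,0]

```text
time_s: 13.4
tcp_pos: [0.5066, 0.2903, 0.1817]
ee_rot: [[1.0, -0.0, 0.001], [-0.0, -1.0, 0.001], [0.001, -0.001, -1.0]]
wrist_force: [-0.4, 0.2, -0.0]
gripper_width: 1.005
```

Request:
drive_tool:
  series:
    - [0,0,0.15,0]
    - [0,0,0.3,0]
    - [0,0,0.45,0]
    - [0,0,0.57,0]
    - [0,0,0.65,0]
    - [0,0,0.7,0]
    - [0,0,0.7,0]
    - [0,0,0.7,0]

```text
time_s: 14.4
tcp_pos: [0.5062, 0.2908, 0.0971]
ee_rot: [[1.0, 0.0, 0.001], [0.0, -1.0, 0.001], [0.001, -0.001, -1.0]]
wrist_force: [-0.4, -0.0, 0.2]
gripper_width: 1.002
```

Run:
```python
from h import *
c=capture("wrist");s=dict(tcp_pos=np.array([.45556,.26271,.25198]),ee_rot=np.diag([1.,-1,-1]))
bay(c,s,(439,193),(543,203));bay(c,s,(229,207),(333,221))
```

```text
width 0.0926 yaw -4.9 bay [0.5278 0.1105]
width 0.0894 yaw -7.9 bay [0.5132 0.2879]
```

Request:
drive_tool:
  series:
    - [0,0,0,0]
    - [0,0,0,0]
    - [0,0,0,0]
    - [0,0,0,0]
    - [0,0,0,0]
    - [0,0,0,0]
    - [0,0,0,0]
  fingers: 0

```text
time_s: 15.32
tcp_pos: [0.5059, 0.2904, 0.0966]
ee_rot: [[1.0, 0.0, -0.0], [0.0, -1.0, -0.0], [-0.0, 0.0, -1.0]]
wrist_force: [0.2, -0.9, -0.3]
gripper_width: 0.38
```

Request:
drive_tool:
  series:
    - [0,0,-0.05,0]
    - [0,0,-0.1,0]
    - [0,0,-0.2,0]
    - [0,0,-0.3,0]
    - [0,0,-0.4,0]
    - [0,0,-0.5,0]
    - [0,0,-0.6,0]
    - [0,0,-0.7,0]
    - [0,0,-0.7,0]
    - [0,0,-0.7,0]

```text
time_s: 16.58
tcp_pos: [0.5057, 0.2904, 0.1803]
ee_rot: [[1.0, -0.0, -0.001], [-0.0, -1.0, -0.0], [-0.001, 0.0, -1.0]]
wrist_force: [0.0, 0.8, -5.1]
gripper_width: 0.383
```

Request:
drive_tool:
  series:
    - [0,0.1,0,0]
    - [0.02,0.25,0,0]
    - [0.05,0.42,0,0]
    - [0.07,0.6,0,0]
    - [0.085,0.75,0,0]

```text
time_s: 17.2
tcp_pos: [0.5163, 0.1986, 0.1807]
ee_rot: [[1.0, -0.001, -0.0], [-0.001, -1.0, -0.0], [-0.0, 0.0, -1.0]]
wrist_force: [0.1, -0.7, -5.1]
gripper_width: 0.383
```

Request:
drive_tool:
  series:
    - [0.03,0.2,0,0]
    - [0.05,0.4,0,0]
    - [0.07,0.55,0,0]
    - [0.08,0.67,0,0]
    - [0.085,0.75,0,0]
    - [0.085,0.75,0,0]
    - [0.085,0.75,0,0]

```text
time_s: 18.08
tcp_pos: [0.5265, 0.111, 0.1807]
ee_rot: [[1.0, 0.001, 0.0], [0.001, -1.0, 0.0], [0.0, -0.0, -1.0]]
wrist_force: [1.0, 0.5, -4.9]
gripper_width: 0.385
```

Run:
```python
from h import *
s=telemetry.sense();print(s["tcp_pos"],s["gripper_width"]*87,s["wrist_force"])
c=capture("scene");im=c["color"][190:330,220:480];cv2.imwrite("pics/s1.png",cv2.resize(im,None,fx=3,fy=3,interpolation=cv2.INTER_CUBIC))
```

```text
[0.52654091 0.11101885 0.18068848] 33.48209293155587 [ 0.98271282  0.45224871 -4.8616223 ]
```

View pics/s1.png

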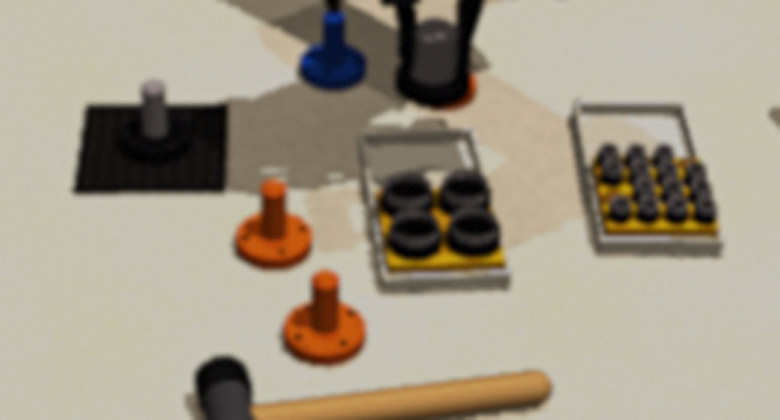

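The middle nest stands upright on the mat, crop (153,125). The thick one hangs level above the empty large bay. Lowering.

Request:
drive_tool:
  series:
    - [0,0,0.15,0]
    - [0,0,0.3,0]
    - [0,0,0.42,0]
    - [0,0,0.52,0]
    - [0,0,0.59,0]
    - [0,0,0.64,0]
    - [0,0,0.66,0]
    - [0,0,0.675,0]
    - [0,0,0.675,0]
    - [0,0,0.675,0]

```text
time_s: 19.38
tcp_pos: [0.5266, 0.1106, 0.0999]
ee_rot: [[1.0, 0.0, 0.001], [0.0, -1.0, 0.0], [0.001, -0.0, -1.0]]
wrist_force: [0.2, -0.2, -5.0]
gripper_width: 0.382
```

Request:
drive_tool:
  series:
    - [0,0,0.008,0]
    - [0,0,0.016,0]
    - [0,0,0.024,0]
    - [0,0,0.028,0]
    - [0,0,0.028,0]

```text
time_s: 20.0
tcp_pos: [0.5264, 0.1106, 0.0966]
ee_rot: [[1.0, 0.0, 0.0], [0.0, -1.0, -0.0], [0.0, 0.0, -1.0]]
wrist_force: [-1.2, -0.0, -1.7]
gripper_width: 0.384
```

Request:
drive_tool:
  series:
    - [0,0,0.004,0]
    - [0,0,0.004,0]

```text
time_s: 20.25
tcp_pos: [0.5264, 0.1106, 0.0966]
ee_rot: [[1.0, 0.001, 0.0], [0.001, -1.0, -0.0], [0.0, 0.0, -1.0]]
wrist_force: [-3.7, 0.1, 4.5]
gripper_width: 0.381
```

Request:
drive_tool:
  series:
    - [0,0,0,0]
    - [0,0,0,0]
    - [0,0,0,0]
    - [0,0,0,0]
    - [0,0,-0.1,0]
    - [0,0,-0.3,0]
    - [0,0,-0.5,0]
    - [0,0,-0.75,0]
    - [0,0,-1,0]
    - [0,0,-1,0]
  fingers: 87

```text
time_s: 21.5
tcp_pos: [0.5277, 0.1112, 0.2193]
ee_rot: [[1.0, 0.001, 0.007], [0.001, -1.0, 0.003], [0.007, -0.003, -1.0]]
wrist_force: [-0.5, 0.8, 0.3]
gripper_width: 1.002
```

Request:
drive_tool:
  series:
    - [-0.2,0.33,-0.1,0]
    - [-0.4,0.67,-0.2,0]
    - [-0.6,1,-0.3,0]

```text
time_s: 21.88
tcp_pos: [0.4531, -0.0106, 0.2516]
ee_rot: [[1.0, 0.001, -0.001], [0.001, -1.0, -0.0], [-0.001, 0.0, -1.0]]
wrist_force: [1.1, 0.1, 1.3]
gripper_width: 0.999
```

Request:
drive_tool:
  series:
    - [0,0.33,0,0]
    - [0,0.67,0,0]
    - [0,1,0,0]

```text
time_s: 22.25
tcp_pos: [0.4538, -0.1307, 0.2516]
ee_rot: [[1.0, 0.0, -0.001], [0.0, -1.0, 0.0], [-0.001, -0.0, -1.0]]
wrist_force: [1.1, -0.7, -0.1]
gripper_width: 1.0
```

Request:
drive_tool:
  series:
    - [-0.1,0.33,0,0]
    - [-0.2,0.67,0,0]
    - [-0.25,1,0,0]
    - [-0.25,1,0,0]
    - [-0.25,1,0,0]

```text
time_s: 22.88
tcp_pos: [0.4241, -0.2492, 0.2513]
ee_rot: [[1.0, -0.0, -0.001], [-0.0, -1.0, 0.001], [-0.001, -0.001, -1.0]]
wrist_force: [0.5, 0.7, 0.1]
gripper_width: 0.997
```

Run:
```python
from h import *
s=telemetry.sense();c=capture("wrist");cv2.imwrite("pics/w4.png",c["color"])
feet(c,s);print(s["tcp_pos"])
```

```text
foot (328, 114, 68, 70) [ 0.4889 -0.2844  0.0549  0.0548]
[ 0.42409643 -0.24919721  0.25134758]
```

View pics/w4.png

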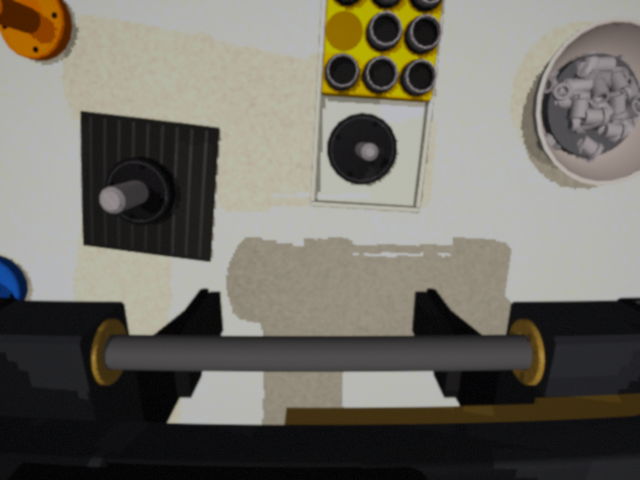

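The thin nest's foot is at (362,149), i.e. world (0.489, -0.284), which agrees with the top view. The medium tray's near corners are at (311,204) and (418,211).

Request:
drive_tool:
  series:
    - [0.27,0.15,0,0]
    - [0.541,0.29,0,0]
    - [0.541,0.29,0.2,0]
    - [0.541,0.29,0.4,0]
    - [0.541,0.29,0.6,0]
    - [0.541,0.29,0.6,0]
    - [0.541,0.29,0.6,0]

```text
time_s: 23.8
tcp_pos: [0.4902, -0.2838, 0.1808]
ee_rot: [[1.0, 0.002, 0.001], [0.002, -1.0, -0.001], [0.001, 0.001, -1.0]]
wrist_force: [0.1, 0.5, -0.4]
gripper_width: 1.003
```

Request:
drive_tool:
  series:
    - [0,0,0.15,0]
    - [0,0,0.3,0]
    - [0,0,0.45,0]
    - [0,0,0.57,0]
    - [0,0,0.65,0]
    - [0,0,0.7,0]
    - [0,0,0.7,0]
    - [0,0,0.7,0]

```text
time_s: 24.8
tcp_pos: [0.4897, -0.2843, 0.0963]
ee_rot: [[1.0, 0.0, 0.001], [0.0, -1.0, -0.0], [0.001, 0.0, -1.0]]
wrist_force: [0.8, -0.3, -0.3]
gripper_width: 0.996
```

Run:
```python
from h import *
c=capture("wrist");s=dict(tcp_pos=np.array([.4241,-.2492,.25135]),ee_rot=np.diag([1.,-1,-1]))
bay(c,s,(311,204),(418,211))
```

```text
width 0.0913 yaw -3.7 bay [ 0.4878 -0.2917]
```

Request:
drive_tool:
  series:
    - [0,0,0,0]
    - [0,0,0,0]
    - [0,0,0,0]
    - [0,0,0,0]
    - [0,0,0,0]
    - [0,0,0,0]
    - [0,0,0,0]
    - [0,0,0,0]
  fingers: 0

```text
time_s: 25.85
tcp_pos: [0.4894, -0.2842, 0.0958]
ee_rot: [[1.0, 0.0, -0.0], [0.0, -1.0, -0.0], [-0.0, 0.0, -1.0]]
wrist_force: [-1.0, 1.0, 0.3]
gripper_width: 0.171
```

Request:
drive_tool:
  series:
    - [0,0,0,0]
    - [0,0,0,0]
    - [0,0,0,0]
    - [0,0,0,0]

```text
time_s: 26.35
tcp_pos: [0.4895, -0.2843, 0.0958]
ee_rot: [[1.0, 0.0, 0.0], [0.0, -1.0, -0.0], [0.0, 0.0, -1.0]]
wrist_force: [-0.0, -2.4, -0.2]
gripper_width: 0.127
```

Opening 11 mm matches the 12 mm thin pin. Lift and carry to the small tray.

Request:
drive_tool:
  series:
    - [0,0,-0.05,0]
    - [0,0,-0.1,0]
    - [0,0,-0.2,0]
    - [0,0,-0.3,0]
    - [0,0,-0.42,0]
    - [0,0,-0.55,0]
    - [0,0,-0.68,0]
    - [0,0,-0.8,0]
    - [0,0,-0.8,0]
    - [0,0,-0.8,0]

```text
time_s: 27.6
tcp_pos: [0.489, -0.284, 0.1914]
ee_rot: [[1.0, -0.0, -0.001], [-0.0, -1.0, 0.001], [-0.001, -0.001, -1.0]]
wrist_force: [-0.8, -0.2, -3.5]
gripper_width: 0.128
```

Request:
drive_tool:
  series:
    - [0,-0.08,0,0]
    - [0.01,-0.22,0,0]
    - [0.02,-0.4,0,0]
    - [0.03,-0.6,0,0]
    - [0.031,-0.793,0,0]

```text
time_s: 28.22
tcp_pos: [0.493, -0.1873, 0.1916]
ee_rot: [[1.0, 0.001, -0.0], [0.001, -1.0, 0.0], [-0.0, -0.0, -1.0]]
wrist_force: [-1.0, -0.3, -2.7]
gripper_width: 0.128
```

Request:
drive_tool:
  series:
    - [0.01,-0.2,0,0]
    - [0.02,-0.4,0,0]
    - [0.025,-0.6,0,0]
    - [0.031,-0.793,0,0]

```text
time_s: 28.72
tcp_pos: [0.4964, -0.0921, 0.1917]
ee_rot: [[1.0, 0.001, -0.0], [0.001, -1.0, 0.0], [-0.0, -0.0, -1.0]]
wrist_force: [0.0, -0.1, -3.6]
gripper_width: 0.129
```

Request:
drive_tool:
  series:
    - [0.01,-0.2,0,0]
    - [0.02,-0.4,0,0]
    - [0.025,-0.6,0,0]
    - [0.031,-0.793,0,0]

```text
time_s: 29.22
tcp_pos: [0.4999, 0.003, 0.1917]
ee_rot: [[1.0, 0.001, -0.0], [0.001, -1.0, -0.0], [-0.0, 0.0, -1.0]]
wrist_force: [0.6, 0.5, -2.6]
gripper_width: 0.127
```

Request:
drive_tool:
  series:
    - [0.01,-0.2,0,0]
    - [0.02,-0.4,0,0]
    - [0.025,-0.6,0,0]
    - [0.031,-0.793,0,0]

```text
time_s: 29.72
tcp_pos: [0.5035, 0.0981, 0.1916]
ee_rot: [[1.0, 0.001, -0.0], [0.001, -1.0, -0.0], [-0.0, 0.0, -1.0]]
wrist_force: [-0.1, -0.1, -3.5]
gripper_width: 0.125
```

Request:
drive_tool:
  series:
    - [0.01,-0.2,0,0]
    - [0.02,-0.4,0,0]
    - [0.025,-0.6,0,0]
    - [0.031,-0.793,0,0]

```text
time_s: 30.22
tcp_pos: [0.5072, 0.1932, 0.1917]
ee_rot: [[1.0, 0.001, -0.0], [0.001, -1.0, -0.0], [-0.0, 0.0, -1.0]]
wrist_force: [-0.0, 0.3, -4.0]
gripper_width: 0.127
```

Request:
drive_tool:
  series:
    - [0.01,-0.2,0,0]
    - [0.02,-0.4,0,0]
    - [0.025,-0.57,0,0]
    - [0.03,-0.7,0,0]
    - [0.031,-0.793,0,0]
    - [0.031,-0.793,0,0]
    - [0.031,-0.793,0,0]

```text
time_s: 31.1
tcp_pos: [0.5115, 0.2862, 0.1917]
ee_rot: [[1.0, -0.0, -0.001], [-0.0, -1.0, -0.001], [-0.001, 0.001, -1.0]]
wrist_force: [-0.5, 0.2, -3.6]
gripper_width: 0.127
```

Request:
drive_tool:
  series:
    - [0,0,0.18,0]
    - [0,0,0.36,0]
    - [0,0,0.5,0]
    - [0,0,0.6,0]
    - [0,0,0.68,0]
    - [0,0,0.73,0]
    - [0,0,0.76,0]
    - [0,0,0.77,0]
    - [0,0,0.77,0]
    - [0,0,0.77,0]

```text
time_s: 32.35
tcp_pos: [0.5118, 0.2869, 0.0998]
ee_rot: [[1.0, 0.0, 0.001], [0.0, -1.0, 0.0], [0.001, -0.0, -1.0]]
wrist_force: [0.1, 0.9, -3.2]
gripper_width: 0.123
```

Request:
drive_tool:
  series:
    - [0,0,0.008,0]
    - [0,0,0.016,0]
    - [0,0,0.024,0]
    - [0,0,0.03,0]
    - [0,0,0.03,0]

```text
time_s: 32.98
tcp_pos: [0.5116, 0.2867, 0.0959]
ee_rot: [[1.0, 0.0, -0.0], [0.0, -1.0, -0.0], [-0.0, 0.0, -1.0]]
wrist_force: [-0.0, 0.7, -2.5]
gripper_width: 0.126
```

Request:
drive_tool:
  series:
    - [0,0,0.005,0]
    - [0,0,0.005,0]
    - [0,0,0.005,0]

```text
time_s: 33.35
tcp_pos: [0.5116, 0.2867, 0.0958]
ee_rot: [[1.0, 0.0, 0.0], [0.0, -1.0, -0.0], [0.0, 0.0, -1.0]]
wrist_force: [-3.1, -1.6, 4.8]
gripper_width: 0.128
```

Seated. Release, rise, and go back towards the mat.

Request:
drive_tool:
  series:
    - [0,0,0,0]
    - [0,0,0,0]
    - [0,0,0,0]
    - [0,0,0,0]
    - [0,0,-0.1,0]
    - [0,0,-0.3,0]
    - [0,0,-0.5,0]
    - [0,0,-0.75,0]
    - [0,0,-1,0]
    - [0,0,-1,0]
  fingers: 87

```text
time_s: 34.6
tcp_pos: [0.5128, 0.2877, 0.219]
ee_rot: [[1.0, 0.001, 0.006], [0.001, -1.0, 0.005], [0.006, -0.005, -1.0]]
wrist_force: [0.1, 0.3, -0.4]
gripper_width: 0.996
```

Request:
drive_tool:
  series:
    - [-0.3,0.33,-0.1,0]
    - [-0.6,0.67,-0.2,0]
    - [-0.95,1,-0.3,0]

```text
time_s: 34.98
tcp_pos: [0.3964, 0.1653, 0.2509]
ee_rot: [[1.0, -0.0, -0.001], [-0.0, -1.0, -0.001], [-0.001, 0.001, -1.0]]
wrist_force: [-0.7, -0.1, 0.8]
gripper_width: 0.998
```

Request:
drive_tool:
  series:
    - [0,0.33,0,0]
    - [0,0.67,0,0]
    - [0,1,0,0]

```text
time_s: 35.35
tcp_pos: [0.397, 0.0454, 0.2511]
ee_rot: [[1.0, 0.001, -0.0], [0.001, -1.0, 0.0], [-0.0, -0.0, -1.0]]
wrist_force: [-0.3, -0.1, 0.6]
gripper_width: 1.001
```

Request:
drive_tool:
  series:
    - [0,0.33,0,0]
    - [0,0.67,0,0]
    - [0,0.9,0,0]
    - [0,0.9,0,0]
    - [0,0.9,0,0]

```text
time_s: 35.98
tcp_pos: [0.3975, -0.0611, 0.251]
ee_rot: [[1.0, -0.0, -0.0], [-0.0, -1.0, 0.0], [-0.0, -0.0, -1.0]]
wrist_force: [0.6, 0.3, -0.4]
gripper_width: 0.999
```

Run:
```python
from h import *
s=telemetry.sense();c=capture("wrist");cv2.imwrite("pics/w5.png",c["color"]);print(s["tcp_pos"])
im=c["color"];
```

```text
[ 0.39749358 -0.06113405  0.2510244 ]
```

View pics/w5.png

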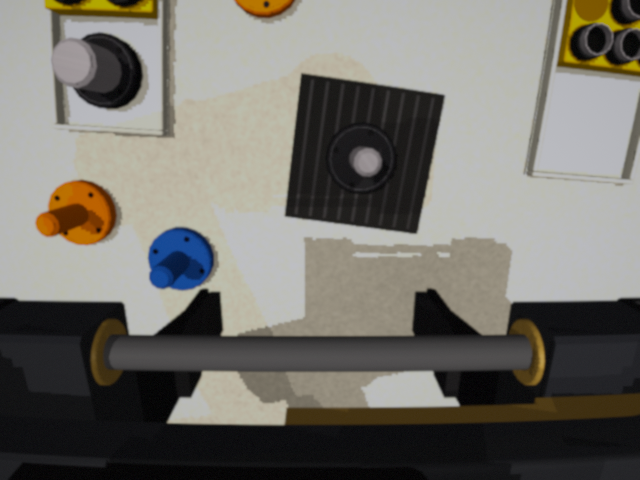

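The middle nest still stands on the mat at (361,158), where I released it at (0.456, -0.097). Picking it up.

Request:
drive_tool:
  series:
    - [0.25,0.15,0,0]
    - [0.489,0.299,0,0]
    - [0.489,0.299,0.2,0]
    - [0.489,0.299,0.4,0]
    - [0.489,0.299,0.6,0]
    - [0.489,0.299,0.6,0]
    - [0.489,0.299,0.6,0]

```text
time_s: 36.9
tcp_pos: [0.4571, -0.0966, 0.18]
ee_rot: [[1.0, 0.002, 0.001], [0.002, -1.0, -0.0], [0.001, 0.0, -1.0]]
wrist_force: [0.2, 0.0, -0.3]
gripper_width: 0.998
```

Request:
drive_tool:
  series:
    - [0,0,0.15,0]
    - [0,0,0.3,0]
    - [0,0,0.45,0]
    - [0,0,0.57,0]
    - [0,0,0.65,0]
    - [0,0,0.683,0]
    - [0,0,0.683,0]
    - [0,0,0.683,0]

```text
time_s: 37.9
tcp_pos: [0.4568, -0.0971, 0.0978]
ee_rot: [[1.0, 0.0, 0.001], [0.0, -1.0, 0.0], [0.001, -0.0, -1.0]]
wrist_force: [0.8, 0.4, -0.3]
gripper_width: 0.998
```

Request:
drive_tool:
  series:
    - [0,0,0,0]
    - [0,0,0,0]
    - [0,0,0,0]
    - [0,0,0,0]
    - [0,0,0,0]
    - [0,0,0,0]
    - [0,0,0,0]
    - [0,0,0,0]
    - [0,0,0,0]
    - [0,0,0,0]
  fingers: 0

```text
time_s: 39.15
tcp_pos: [0.4564, -0.0971, 0.0972]
ee_rot: [[1.0, 0.0, 0.0], [0.0, -1.0, 0.0], [0.0, -0.0, -1.0]]
wrist_force: [-0.7, 0.9, -0.2]
gripper_width: 0.221
```

Request:
drive_tool:
  series:
    - [0,0,-0.05,0]
    - [0,0,-0.1,0]
    - [0,0,-0.2,0]
    - [0,0,-0.3,0]
    - [0,0,-0.4,0]
    - [0,0,-0.5,0]
    - [0,0,-0.6,0]
    - [0,0,-0.7,0]
    - [0,0,-0.7,0]
    - [0,0,-0.7,0]

```text
time_s: 40.4
tcp_pos: [0.456, -0.0971, 0.1809]
ee_rot: [[1.0, -0.0, -0.001], [-0.0, -1.0, 0.0], [-0.001, -0.0, -1.0]]
wrist_force: [0.3, 0.2, -4.2]
gripper_width: 0.223
```

Request:
drive_tool:
  series:
    - [0.01,0.1,0,0]
    - [0.04,0.26,0,0]
    - [0.07,0.44,0,0]
    - [0.1,0.62,0,0]
    - [0.1275,0.808,0,0]

```text
time_s: 41.02
tcp_pos: [0.4715, -0.1955, 0.1806]
ee_rot: [[1.0, -0.0, -0.001], [-0.0, -1.0, 0.0], [-0.001, -0.0, -1.0]]
wrist_force: [1.2, 0.6, -3.0]
gripper_width: 0.218
```

Request:
drive_tool:
  series:
    - [0.03,0.2,0,0]
    - [0.06,0.4,0,0]
    - [0.09,0.58,0,0]
    - [0.11,0.72,0,0]
    - [0.1275,0.808,0,0]
    - [0.1275,0.808,0,0]
    - [0.1275,0.808,0,0]

```text
time_s: 41.9
tcp_pos: [0.4868, -0.2906, 0.1811]
ee_rot: [[1.0, 0.001, -0.001], [0.001, -1.0, 0.0], [-0.001, -0.0, -1.0]]
wrist_force: [-0.3, -0.1, -4.0]
gripper_width: 0.219
```

Request:
drive_tool:
  series:
    - [0,0,0.15,0]
    - [0,0,0.3,0]
    - [0,0,0.42,0]
    - [0,0,0.52,0]
    - [0,0,0.59,0]
    - [0,0,0.64,0]
    - [0,0,0.67,0]
    - [0,0,0.68,0]
    - [0,0,0.68,0]
    - [0,0,0.68,0]

```text
time_s: 43.15
tcp_pos: [0.4872, -0.2911, 0.1]
ee_rot: [[1.0, 0.0, 0.001], [0.0, -1.0, -0.0], [0.001, 0.0, -1.0]]
wrist_force: [-0.1, 0.6, -4.6]
gripper_width: 0.22
```

Request:
drive_tool:
  series:
    - [0,0,0.008,0]
    - [0,0,0.016,0]
    - [0,0,0.024,0]
    - [0,0,0.03,0]
    - [0,0,0.03,0]

```text
time_s: 43.78
tcp_pos: [0.487, -0.291, 0.0963]
ee_rot: [[1.0, 0.0, -0.0], [0.0, -1.0, -0.0], [-0.0, 0.0, -1.0]]
wrist_force: [-1.0, 0.8, -1.3]
gripper_width: 0.224
```

Request:
drive_tool:
  series:
    - [0,0,0.003,0]
    - [0,0,0.003,0]
    - [0,0,0.003,0]

```text
time_s: 44.15
tcp_pos: [0.487, -0.2911, 0.0963]
ee_rot: [[1.0, 0.0, 0.0], [0.0, -1.0, -0.0], [0.0, 0.0, -1.0]]
wrist_force: [-3.0, 2.1, 3.7]
gripper_width: 0.222
```

Seated. Release, rise, move back out of the view, and check.

Request:
drive_tool:
  series:
    - [0,0,0,0]
    - [0,0,0,0]
    - [0,0,0,0]
    - [0,0,0,0]
    - [0,0,-0.1,0]
    - [0,0,-0.3,0]
    - [0,0,-0.5,0]
    - [0,0,-0.75,0]
    - [0,0,-1,0]
    - [0,0,-1,0]
  fingers: 87

```text
time_s: 45.4
tcp_pos: [0.4884, -0.2916, 0.2194]
ee_rot: [[1.0, 0.001, 0.007], [0.001, -1.0, -0.003], [0.007, 0.003, -1.0]]
wrist_force: [-0.3, -0.2, -0.8]
gripper_width: 0.999
```

Request:
drive_tool:
  series:
    - [-0.25,-0.33,-0.3,0]
    - [-0.5,-0.67,-0.6,0]
    - [-0.5,-1,-0.6,0]
    - [-0.5,-1,-0.6,0]

```text
time_s: 45.9
tcp_pos: [0.4263, -0.1694, 0.2882]
ee_rot: [[1.0, 0.003, 0.001], [0.003, -1.0, 0.001], [0.001, -0.001, -1.0]]
wrist_force: [-0.5, 1.1, -0.2]
gripper_width: 1.001
```

Request:
drive_tool:
  series:
    - [0,-0.33,0,0]
    - [0,-0.67,0,0]
    - [0,-0.8,0,0]
    - [0,-0.8,0,0]
    - [0,-0.8,0,0]

```text
time_s: 46.52
tcp_pos: [0.427, -0.0757, 0.2873]
ee_rot: [[1.0, -0.001, -0.001], [-0.001, -1.0, -0.0], [-0.001, 0.0, -1.0]]
wrist_force: [0.1, 0.4, -0.6]
gripper_width: 1.004
```

Run:
```python
from h import *
s=telemetry.sense();print(s["time_s"],s["tcp_pos"],s["joint_velocities"].round(1))
a=capture("top");b=capture("scene")
A=cv2.resize(a["color"][160:290,60:560],(800,208),interpolation=cv2.INTER_CUBIC)
B=cv2.resize(b["color"][170:300,60:540],(800,217),interpolation=cv2.INTER_CUBIC)
cv2.imwrite("pics/f.png",np.vstack([A,B]))
k=(a["color"].max(2)<60).astype(np.uint8)
for q in blobs(k,150):
    P=onplane(a,q.reshape(-1,2),.017)[:,:2].astype(np.float32);(x,y),(w,h),_=cv2.minAreaRect(P)
    if .045<w<.07 and .045<h<.07: print("foot",cv2.boundingRect(q),round(x,4),round(y,4),round(w,4),round(h,4))
```

```text
46.525 [ 0.42695277 -0.07570939  0.28726629] [-0.5 -0.1  0.1  0.  -0.1 -0.2]
foot (431, 245, 26, 26) 0.4842 -0.2901 0.0509 0.056
foot (164, 235, 27, 31) 0.5118 0.2913 0.0485 0.0643
```

View pics/f.png

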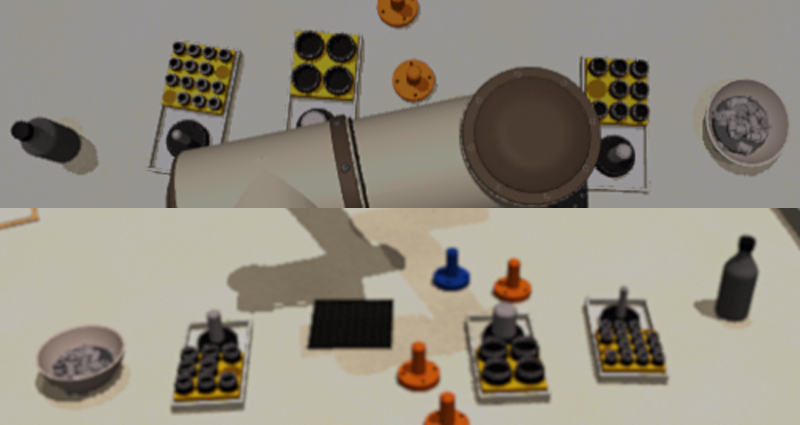

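The scene view (lower half) shows the middle pin in the medium tray at (213,328), the thick pin in the large tray at (504,320) and the thin pin in the small tray at (622,302), all upright. The mat is empty, and the bowl and bottle are where they were.

```bash
python3 -c "
from station import order;print(order.finish_job())"
```

```text
the job is handed in; nothing more can be done
None
```

All three nests now stand in the trays whose couplers fit their pins, and the job was handed in at about 47 s of the 125 s allowed. I parked the middle nest on the mat, moved the thick one to the large tray and the thin one to the small tray, then took the middle one from the mat to the medium tray.

**Seating:** Each nest was lowered until the wrist force showed contact at the predicted height, to within about 0.5 mm. It was then released, with forces of only a few newtons.

**Last check:** The final scene picture shows all three upright in their bays, the mat empty, and the bowl and bottle where they were. The top camera put the middle nest's foot within 3–4 mm of its bay centre and the thin nest's within about 5 mm. In both cases the arm or the pin partly covered the outline.

**Not measured at the end:** The arm hid the thick nest from the top camera, so its place rests on the scene picture, an earlier wrist picture and its release position. My position estimates from different views disagreed by up to about 5 mm, well inside the 14 mm of clearance each side in the bays.

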